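# Slide the wet-glazed vase into its rack stall

## Task

The tall slim vase standing by itself on the bench is freshly glazed, so the robot may not touch its glazed part and it must not be picked up: with the fingertips, push it gently and low, against its bare clay foot only, so that it slides upright over the bench into the empty stall of the plywood rack until its foot is fully home against the rack's back board. Do not let it tip or leave the bench, leave the two stored pieces and everything else where they are, and draw the hand clear at the end.

Things in the scene. Friction and masses are not known exactly. Their poses are not given: they have to be found in the camera images.
- vase: tall slim vase, 245 mm tall, 0.3 to 0.6 kg, round about its upright axis. Its bare clay foot is a plain upright cylinder 60 mm in diameter from the bench up to 45 mm: the only part that may be touched. Origin at the centre of the underside, on the bench (z = 0), z up. Pushed low on the foot (below about 35 mm) it slides; pushed higher it may tip
- vase_glazed: the glazed part of the vase, one piece with the foot (same origin and axes as the vase); not to be touched. From 45 to 245 mm height: 44 mm in diameter just above the foot, 54 mm between 80 and 120 mm height, a 26 to 28 mm neck at 175 to 215 mm, a 38 mm lip
- rack: fixed plywood rack, no floor, 280 mm wide: three stalls in a row, 80 mm wide, between dividers 10 mm thick and 40 mm high. Origin on the bench, mid-rack, z up. x runs into the stalls, from the dividers' front ends (x = -35 mm) to the back board (inner face x = +38 mm, 140 mm high); y along the row: stall centres at y = -90, 0, +90 mm. One stall is empty
- pad: thin cork disc, 64 mm in diameter, flush on the bench in the empty stall (no obstacle). Origin at its centre, mid-width of the stall; axes parallel to the rack's: x runs into the stall towards the back board. With the vase's origin here its foot just touches the back board
- tall_jar: stored narrow jar in one of the other stalls, 58 mm wide, 215 mm tall; origin at the centre of its underside, z up; must stay as it is
- candlestick: stored candlestick in one of the other stalls, foot 58 mm wide, 185 mm tall; origin at the centre of its underside; must stay as it is
- tiles: stack of five tiles, 100 x 100 x 45 mm, near the far edge of the bench; origin at the centre of its underside; bystander
- bowl: white bowl, 110 mm wide, 50 mm high; origin at the centre of its underside; bystander
- mug: white mug, 72 mm wide, 85 mm high; origin at the centre of its underside; bystander
- tape: cardboard ring, 90 mm wide, 48 mm high; origin at the centre of its underside; bystander
- brush: flat brush lying on the bench; origin under its middle; bystander
- carton_small: small carton, 100 x 70 x 60 mm; origin at the centre of its underside; bystander

How it is judged:
At the end, for the whole second after the job is handed in: The vase stands upright (within 3 degrees) and at rest on the bench in the empty stall, its foot within 8 mm of the back board, the stored pieces and bystanders within 12 mm of where they were (x of vase in the frame of pad between -0.008 and 0.008 m and y of vase in the frame of pad between -0.018 and 0.018 m and height (world z) of vase below 0.004 m and angle between vase's own z axis and vertical below 0.05 rad and linear speed of vase below 0.02 m/s); the robot touches nothing.
It fails at once if the vase tips by more than about 11 degrees (angle between vase's own z axis and vertical above 0.2 rad).
It fails at once if the vase is lifted off the bench (height (world z) of vase above 0.012 m).
It fails at once if the robot touches the glazed part of the vase (contact force between any of the fingers, the arm and vase_glazed above 0.3 N).
It fails at once if the vase is shoved or squeezed hard (over 35 N) (contact force between the fingers and vase above 35 N).
It fails at once if a stored piece or a bystander is moved by more than 12 mm or tipped (distance of any of tall_jar, candlestick, tiles, bowl, mug, tape, brush, carton_small from where it was at the start of the episode above 0.012 m or angle between any of tall_jar, candlestick's own z axis and vertical above 0.2 rad).
It also fails if it takes over 56 s, if anything falls off the work surface, if the arm or the gripper's body presses on something with over 40 N, if the wrist force passes 120 N, or if a joint passes its speed limit or range.

## Robot

A 6-joint arm with a two-finger parallel gripper is mounted at the origin on the work surface. World frame = base frame: x ahead of the robot, y to its left, z up, the work surface at z = 0. Lengths are in m, angles in rad, forces in N, time in s.
With the tool pointing down it reaches from about 0.35 to 0.975 m from the base axis. Payload 4.9 kg.
Tool frame: the origin (TCP) lies midway between the tips of the shut fingers; the grasp point (between the pads) lies 19 mm behind it; z points along the fingers, y is the direction in which the jaws open and shut (so a half turn about z gives the same grasp; the last joint's range is limited). The gripper opens to 85 mm and grips with 20 to 120 N. Pads are 22 mm wide; open, the fingers measure 114 mm over their backs; the gripper's body (76 mm by 85 mm) begins 54 mm behind the grasp point. The pads swing forward as they close: fully open they stand 13 mm farther back than shut.
Start: joints at [-1.306, 0.053, 1.613, -0, 1.476, -0.119], TCP at [0.234, -0.58, 0.231] pointing down, gripper open.
Joint ranges: [-3.01, 3.01], [-1.01, 2.22], [0.06, 2.58], [-1.02, 4.17], [0.09, 2.62], [-3.14, 3.14]. Speed limits (rad/s): [2.57, 2.57, 3.14, 3.14, 3.14, 3.14].

## Interface

Orientations are given as a rotation vector (axis times angle).
In Python, from station import ctrl gives the robot as it stands.
- The arm moves only by the shell command python3 -m jog 'ROWS' [FORCE]. ROWS is JSON, one flat list of numbers, 7 for each row, row after row: the opening, from 0 (shut) to 1 (fully open), then the shift along the tool's x, y, z in m, then the turn, a rotation vector about the tool's x, y, z in degrees. A call has 1 to 10 rows; each row shifts and turns the commanded pose from where the row before left it, along the tool's axes as they then stand; what a row does not reach is not made up. A row lasts 1/8 s, in which the tool goes at most 62.5 mm and 10.7 degrees, less where a joint would pass 70% of its speed; a pose out of reach is approached as far as the arm can. A call with a gripper value outside its range is refused whole. The fingers move at their own pace and stop on an object; FORCE is the grip in N (left out, the last holds). Time passes only in rows, so rows that do not move let the fingers close. It gives the time, the measured TCP pose, the force and the opening at its end, in the units of the state.
- ctrl.get_obs(): the state, without advancing time (a new reading comes with each control period).
- ctrl.get_image(name): name is "scene" or "side" or "wrist"; returns a dict with "image" (384x512x3 uint8, blue, green, red), "camera_matrix" (3x3 intrinsics, pixels), "rvec" (rotation vector, rad) and "tvec" (3), from world to camera coordinates, as OpenCV has them; the wrist camera has in their place "mount" (4x4, takes a point from camera to tool coordinates, whose origin is the TCP and whose axes are the flange's). Camera axes: x right, y down, z forward; pixel columns grow to the right and rows downward; lengths in m; the calibration is good to about 2 mm. A picture is of the moment at which its call begins: read the wrist's pose just before it. There is no depth.
- ctrl.finish_job(): hands the job in, once; it reports no verdict.
Trained networks look in a picture, given as the dict that the camera call returned (one of the last four; its "shot" number tells which), for a name from the list of things; names that differ only in an ending like _2 or _b are one class to them, and where a whole thing is asked for, a point or a joint stands for the part that bears it (a point fixed in the world has none). Each returns a list of dicts, best first, with "p" (0 to 1); they miss things now and then, are a little off and sometimes report something else, mostly with a low value. They report only what shows in the picture. A call takes as long as a camera call.
- ctrl.boxes_of(target, picture): "box" ([centre column, centre row, width, height] in pixels, round what is visible of it).
The state is a dict: "t": time; "q": joint angles; "dq": joint speeds; "effort": joint torques, N m; "tool_pos": TCP position; "tool_rot": TCP orientation; "contact_force": force on the tool from outside, world axes, zero at the start; "wrist_torque": the same for the moment, N m; "opening": finger opening in m.
Only numpy, scipy, OpenCV 4.12 (cv2) and the standard library are available. Lean on these libraries where they do the work, as an engineer would, in place of code of your own. Each camera call takes 0.05 s, during which the arm holds its last target. There are 200 camera calls.

## Working session

There is one attempt and no reset: what is moved stays moved. The work goes in short steps, Python scripts to look and compute and a shell command to move; the robot and the scene stay as the last step left them, time stands still between calls to the robot, and variables do not carry over. Pictures are saved under pics/ and viewed, about 8 in all and at most 12, crops included, and the job is handed in when it is done.

```bash
mkdir -p pics; cat > h.py <<'E'
import numpy as np, cv2
from station import ctrl
def P(im):
    R=cv2.Rodrigues(np.array(im["rvec"],float))[0]; t=np.array(im["tvec"],float).ravel(); return R,t,np.array(im["camera_matrix"],float)
def ray(im,u,v,z):
    R,t,K=P(im); d=R.T@np.linalg.solve(K,[u,v,1.]); c=-R.T@t; return c+d*(z-c[2])/d[2]
def proj(im,p):
    R,t,K=P(im); q=K@(R@np.array(p,float)+t); return q[:2]/q[2]
E
python3 - <<'E'
from h import *
print(ctrl.get_obs())
for n in("scene","side"):
    im=ctrl.get_image(n); cv2.imwrite(f"pics/{n}0.png",im["image"])
    R,t,K=P(im); print(n,"cam",-R.T@t)
    for o in "vase vase_glazed rack pad tall_jar candlestick tiles bowl mug tape brush carton_small".split():
        for b in ctrl.boxes_of(o,im)[:2]:
            u,v,w,h=b["box"]; print(o,round(b["p"],2),np.round(b["box"]),"bottom z0",np.round(ray(im,u,v+h/2,0),3)[:2])
E
```

```text
{'t': 0.0, 'q': array([-1.30601191e+00,  5.33718674e-02,  1.61431051e+00, -2.35269491e-05,
        1.47599917e+00, -1.19014734e-01]), 'dq': array([-5.00661035e-05,  4.73240010e-04, -6.33767280e-04, -2.64045642e-03,
       -5.06671175e-04,  1.91218869e-04]), 'effort': array([ 4.44638681e-05, -3.93686163e+01, -3.70170701e+01, -1.11427260e-04,
        7.18828829e-03, -6.10963525e-06]), 'tool_pos': array([ 0.23384817, -0.57892306,  0.23004386]), 'tool_rot': array([-3.08188056e+00, -5.98783383e-01,  2.75446236e-04]), 'contact_force': array([-0.77309765, -1.44340712, -0.26331776]), 'wrist_torque': array([-0.00573558,  0.03010022,  0.03242865]), 'opening': 0.0854558032640418}
scene cam [ 1.29789747 -0.16981825  0.96911163]
vase 0.68 [308. 130.  24.  85.] bottom z0 [0.6   0.167]
vase_glazed 0.69 [312. 123.  24.  66.] bottom z0 [0.546 0.197]
rack 0.92 [171. 180.  62. 120.] bottom z0 [ 0.713 -0.228]
pad 0.72 [384. 176.  40.  38.] bottom z0 [0.723 0.338]
pad 0.54 [177. 217.  28.  17.] bottom z0 [ 0.678 -0.208]
tall_jar 0.77 [161. 141.  32.  59.] bottom z0 [ 0.49  -0.222]
candlestick 0.93 [165. 
[... 500 characters left out ...]
6 0.335]
side cam [0.37078177 1.15332439 0.72287944]
vase 0.88 [262. 194.  16.  81.] bottom z0 [0.546 0.201]
vase_glazed 0.87 [262. 187.  24.  68.] bottom z0 [0.561 0.131]
pad 0.44 [253. 172.  16.   8.] bottom z0 [ 0.652 -0.154]
tall_jar 0.92 [304. 151.  17.  51.] bottom z0 [ 0.465 -0.197]
candlestick 0.64 [279. 152.  24.  50.] bottom z0 [ 0.555 -0.173]
candlestick 0.27 [279. 272.  34.  46.] bottom z0 [0.457 0.43 ]
tiles 0.95 [198. 221.  37.  34.] bottom z0 [0.725 0.258]
bowl 0.83 [203. 246.  37.  29.] bottom z0 [0.678 0.354]
mug 0.61 [279. 269.  35.  46.] bottom z0 [0.458 0.422]
mug 0.36 [252. 173.  13.  10.] bottom z0 [ 0.654 -0.135]
brush 0.74 [214. 286.  76.  16.] bottom z0 [0.613 0.468]
```

View pics/scene0.png

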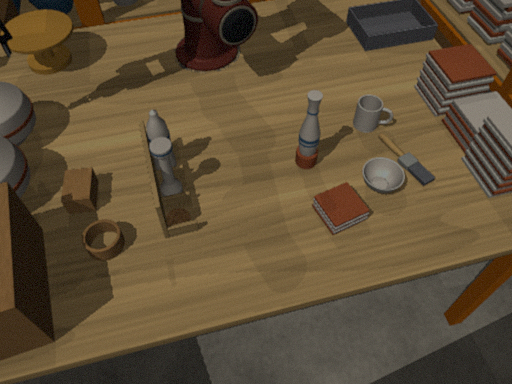

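View pics/side0.png

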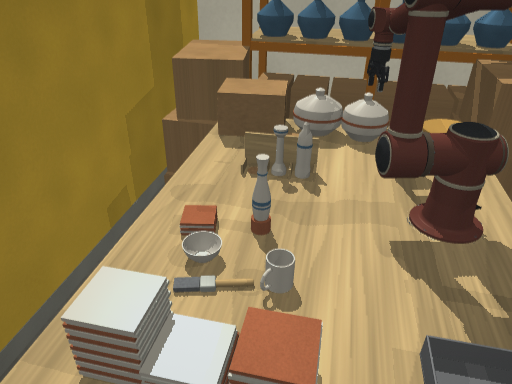

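The vase stands at scene pixel (308,130). The rack is at left-centre with its stalls facing +y, and the empty stall is the one nearest the scene camera, with the pad at about (177,215). I'll zoom in to get the rack geometry.

```bash
python3 - <<'E'
from h import *
a=ctrl.get_image("scene")["image"][90:250,130:340]
b=ctrl.get_image("side")["image"][120:245,180:330]
cv2.imwrite("pics/c1.png",cv2.resize(a[:,:100][10:],None,fx=4,fy=4,interpolation=cv2.INTER_CUBIC))
cv2.imwrite("pics/c2.png",cv2.resize(b,None,fx=4.8,fy=4.8,interpolation=cv2.INTER_CUBIC))
E
```

```text
(no output)
```

View pics/c1.png

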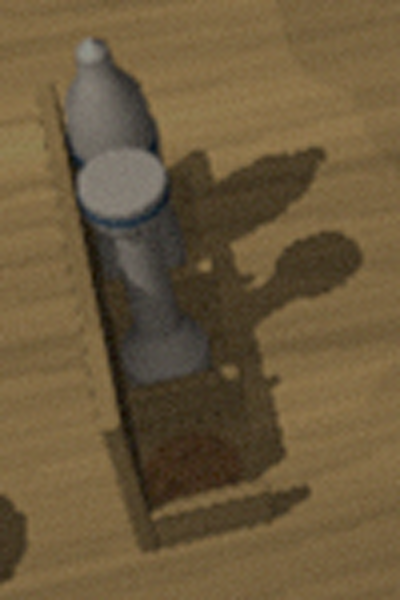

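View pics/c2.png

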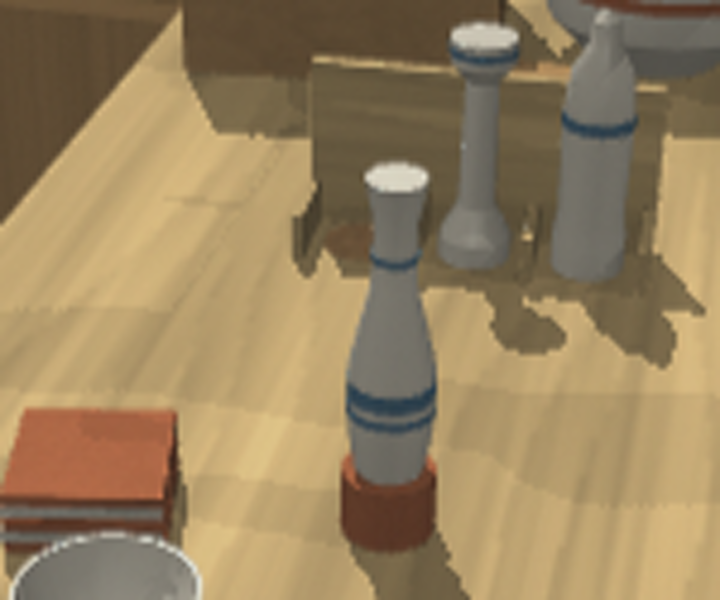

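```bash
cat > fit.py <<'E'
from h import *
from scipy.optimize import least_squares
a=np.linspace(0,2*np.pi,60)
def footmask(im,box):
    u0,v0,u1,v1=box; hsv=cv2.cvtColor(im["image"],cv2.COLOR_BGR2HSV); m=((hsv[...,0]<10)&(hsv[...,1]>140)&(hsv[...,2]>60)).astype(np.uint8)
    k=np.zeros_like(m);k[v0:v1,u0:u1]=m[v0:v1,u0:u1]; return k
def footmodel(im,x,y):
    # visible extremes: min u, max u, max v of cylinder
    q=np.array([proj(im,(x+.03*np.cos(t),y+.03*np.sin(t),z)) for z in(0,.045) for t in a])
    return np.array([q[:,0].min(),q[:,0].max(),q[:,1].max()])
def foot(ims,x0,verbose=1):
    obs=[]
    for im in ims:
        p=proj(im,(x0[0],x0[1],.02)).astype(int)
        m=footmask(im,(p[0]-22,p[1]-25,p[0]+22,p[1]+25)); v,u=np.nonzero(m)
        obs.append(np.array([u.min(),u.max()+1,v.max()+1])-.0 if len(u)>30 else None)
        if verbose: print("foot px",obs[-1],len(u))
    f=lambda p:np.concatenate([footmodel(im,*p)-o for im,o in zip(ims,obs) if o is not None])
    r=least_squares(f,x0); 
    if verbose: print("vase",r.x,"res",np.round(r.fun,1))
    return r.x
E
python3 - <<'E'
from fit import *
S=ctrl.get_image("scene");D=ctrl.get_image("side")
foot([S,D],[.56,.16])
c1=lambda x,y:(130+x/4,100+y/4); c2=lambda x,y:(180+x/4.8,120+y/4.8)
C=[(S,(.038,.14,.14),c1(122,432)),(S,(.038,-.14,.14),c1(57,85)),(S,(-.035,.14,.04),c1(310,490)),(S,(.0465,.14,0),c1(146,550)),
(D,(.038,.14,.14),c2(315,62)),(D,(.038,-.14,.14),c2(665,92)),(D,(-.035,.14,.04),c2(293,220)),(D,(-.035,.14,0),c2(303,275))]
W=lambda p,q:(p[0]+np.cos(p[2])*q[0]-np.sin(p[2])*q[1],p[1]+np.sin(p[2])*q[0]+np.cos(p[2])*q[1],q[2])
f=lambda p:np.concatenate([proj(i,W(p,q))-u for i,q,u in C])
r=least_squares(f,[.57,-.19,-1.57],loss="soft_l1");print("rack",r.x,"\n",np.round(f(r.x).reshape(-1,2),1))
p=r.x;print("pad",W(p,(.008,.09,0)))
for n,im in(("s",S),("d",D)):
    k=4;I=cv2.resize(im["image"],None,fx=k,fy=k,interpolation=cv2.INTER_CUBIC)
    L=lambda A,B,c=(0,255,0):cv2.line(I,tuple((proj(im,W(p,A))*k+k/2).astype(int)),tuple((proj(im,W(p,B))*k+k/2).astype(int)),c,1)
    for z in(0,.14):L((.038,-.14,z),(.038,.14,z))
    for y in(-.14,.14):L((.038,y,0),(.038,y,.14))
    for y in(.05,.04,.14,.13,-.04,-.05):
        L((-.035,y,.04),(.038,y,.04),(255,255,0));L((-.035,y,0),(.038,y,0),(0,0,255));L((-.035,y,0),(-.035,y,.04),(0,0,255))
    t=np.linspace(0,6.283,30)
    for i in range(29):L((.008+.032*np.cos(t[i]),.09+.032*np.sin(t[i]),0),(.008+.032*np.cos(t[i+1]),.09+.032*np.sin(t[i+1]),0),(255,0,255))
    c=I[440:960,560:900] if n=="s" else I[560:800,920:1300]
    cv2.imwrite(f"pics/o{n}.png",c if n=="s" else cv2.resize(c,None,fx=1,fy=1)); globals()[n]=c
h=max(s.shape[0],d.shape[0]);z=np.zeros((h,s.shape[1]+d.shape[1],3),np.uint8);z[:s.shape[0],:s.shape[1]]=s;z[:d.shape[0],s.shape[1]:]=d;cv2.imwrite("pics/ov.png",z)
E
```

```text
foot px [296. 317. 169.] 119
foot px [251. 271. 234.] 55
vase [0.55630223 0.17372314] res [-1.6  0.7 -0.2 -0.4 -0.2  1.2]
rack [ 0.56528326 -0.19338965 -1.54842551] 
 [[ 0.5 -2.3]
 [-0.4 -2.1]
 [-9.7 -0.7]
 [ 0.6  0.6]
 [-1.6 -0.3]
 [ 0.3  0.2]
 [-1.2 -1. ]
 [-3.3 -3. ]]
pad (np.float64(0.6554396946305182), np.float64(-0.19937444276723504), 0)
```

View pics/ov.png

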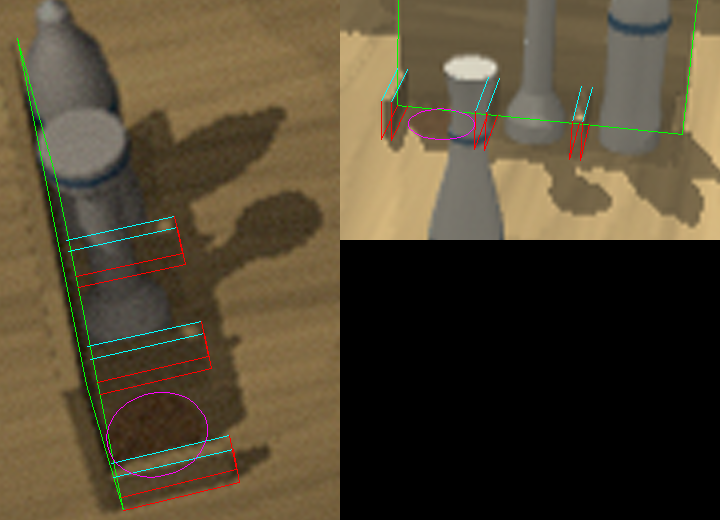

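```bash
cat > plan.py <<'E'
from h import *
from scipy.spatial.transform import Rotation as Ro, Slerp
def Rt(xaz,tilt=0):
    # vertical-down tool with x at azimuth xaz deg, then tilted so z leans toward -x azimuth
    a=np.radians(xaz);x=np.array([np.cos(a),np.sin(a),0]);z=np.array([0,0,-1.]);t=np.radians(tilt)
    z2=np.cos(t)*z-np.sin(t)*x; x2=np.cos(t)*x+np.sin(t)*z
    return Ro.from_matrix(np.c_[x2,np.cross(z2,x2),z2])
def rows(pos,R,n,g,start=None):
    o=ctrl.get_obs(); p,r=(o["tool_pos"],Ro.from_rotvec(o["tool_rot"])) if start is None else start
    S=Slerp([0,1],Ro.concatenate([r,R])); cp,cr=p,r; out=[]
    for i in range(1,n+1):
        np_,nr=p+(np.array(pos)-p)*i/n,S(i/n); s=cr.inv().apply(np_-cp); w=np.degrees((cr.inv()*nr).as_rotvec())
        out.append([g]+[round(float(v),4) for v in s]+[round(float(v),1) for v in w]); cp,cr=np_,nr
    for q in out: print(",".join(f"{v:g}" for v in q)+",")
    return (np.array(pos),R)
E
python3 - <<'E'
from plan import *
print(np.array(ctrl.get_image("wrist")["mount"]).round(3))
rows([.60,-.02,.45],Rt(105),12,1)
E
```

```text
[[ 0.001 -0.957 -0.292  0.076]
 [ 1.     0.001  0.     0.   ]
 [ 0.    -0.292  0.957 -0.143]
 [ 0.     0.     0.     1.   ]]
1,0.0457,-0.0318,-0.0182,-0,-0,-6.9,
1,0.0492,-0.0261,-0.0182,-0,-0,-6.9,
1,0.052,-0.02,-0.0182,-0,-0,-6.9,
1,0.054,-0.0135,-0.0182,-0,-0,-6.9,
1,0.0553,-0.0069,-0.0182,-0,-0,-6.9,
1,0.0557,-0.0002,-0.0182,-0,-0,-6.9,
1,0.0553,0.0065,-0.0182,-0,-0,-6.9,
1,0.0542,0.0131,-0.0182,-0,-0,-6.9,
1,0.0522,0.0195,-0.0182,-0,-0,-6.9,
1,0.0494,0.0257,-0.0182,-0,-0,-6.9,
1,0.046,0.0314,-0.0182,-0,-0,-6.9,
1,0.0419,0.0368,-0.0182,-0,-0,-6.9,
```

```bash
python3 -m jog '[0.4,0.0457,-0.0318,-0.0182,0,0,-6.9, 0.4,0.0492,-0.0261,-0.0182,0,0,-6.9, 0.4,0.052,-0.02,-0.0182,0,0,-6.9, 0.4,0.054,-0.0135,-0.0182,0,0,-6.9, 0.4,0.0553,-0.0069,-0.0182,0,0,-6.9, 0.4,0.0557,0,-0.0182,0,0,-6.9, 0.4,0.0553,0.0065,-0.0182,0,0,-6.9, 0.4,0.0542,0.0131,-0.0182,0,0,-6.9, 0.4,0.0522,0.0195,-0.0182,0,0,-6.9, 0.4,0.0494,0.0257,-0.0182,0,0,-6.9]' 20
python3 -m jog '[0.4,0.046,0.0314,-0.0182,0,0,-6.9, 0.4,0.0419,0.0368,-0.0182,0,0,-6.9, 0.4,0,0,0,0,0,0, 0.4,0,0,0,0,0,0]'
python3 - <<'E'
from h import *
o=ctrl.get_obs();print(o["q"].round(3),o["tool_pos"],o["tool_rot"]);im=ctrl.get_image("wrist")
cv2.imwrite("pics/w1.png",im["image"]);print(im["camera_matrix"])
for t in("pad","rack","vase","candlestick","tall_jar"):print(t,[(round(b["p"],2),np.round(b["box"],1)) for b in ctrl.boxes_of(t,im)[:2]])
E
```

```text
t: 2.8
tool_pos: [0.5405, -0.1122, 0.4142]
tool_rot: [2.197, 2.244, 0.0]
contact_force: [0.5, -1.0, -0.4]
opening: 0.0343
t: 3.3
tool_pos: [0.601, -0.0208, 0.4493]
tool_rot: [-1.917, -2.489, 0.001]
contact_force: [0.3, 0.2, -1.6]
opening: 0.0342
[-0.158 -0.04   1.35  -0.     1.832 -0.416] [ 0.60097406 -0.02080718  0.44934829] [-1.91689929e+00 -2.48852105e+00  1.00346455e-03]
[[292.14755771   0.         254.26219051]
 [  0.         292.14755771 192.31606261]
 [  0.           0.           1.        ]]
pad [(0.93, array([257.4, 229.8,  29.1,  30.3]))]
rack [(0.77, array([204.9, 238.9, 165.8,  94.9]))]
vase [(0.9, array([261.4,  25.2,  31.4,  50.4]))]
candlestick [(0.95, array([215.2, 224.1,  25.4,  29.4]))]
tall_jar [(0.64, array([159.7, 231.4,  53.7,  65.6]))]
```

View pics/w1.png

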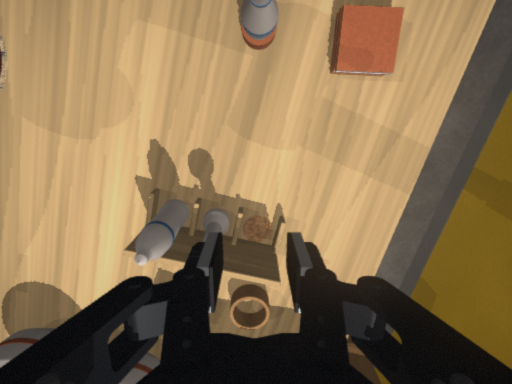

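```bash
cat >> plan.py <<'E'
def wcam(im,o):
    M=np.array(im["mount"]);T=np.eye(4);T[:3,:3]=Ro.from_rotvec(o["tool_rot"]).as_matrix();T[:3,3]=o["tool_pos"]
    C=np.linalg.inv(T@M); im["rvec"]=cv2.Rodrigues(C[:3,:3])[0];im["tvec"]=C[:3,3]; return im
E
python3 - <<'E'
from plan import *
o=ctrl.get_obs();im=wcam(ctrl.get_image("wrist"),o)
print("pad",ray(im,257.4,229.8,0))
S=ctrl.get_image("scene");D=ctrl.get_image("side")
for n,i,t in(("scene",S,"pad"),("side",D,"pad")):
    for b in ctrl.boxes_of(t,i): print(n,b["p"],ray(i,b["box"][0],b["box"][1],0))
for q in((155,190),(201,198),(241,207),(284,216)):print("div",ray(im,*q,.04))
from fit import *
m=footmask(im,(230,10,290,70));v,u=np.nonzero(m);print("wrist foot px",u.min(),u.max(),v.max(),len(u))
print("vase model in wrist",footmodel(im,.5563,.1737))
x=foot([S,D],[.556,.174])
for n,i in(("w",im),):
    I=cv2.resize(i["image"],None,fx=4,fy=4,interpolation=cv2.INTER_CUBIC)
    cv2.imwrite("pics/w2.png",I[720:1130,480:1200])
E
```

```text
pad [ 0.65758223 -0.20584701  0.        ]
scene 0.6 [ 0.65539064 -0.20328797  0.        ]
side 0.52 [ 0.65652298 -0.18466195  0.        ]
side 0.36 [ 0.6136682  -0.07808841  0.        ]
div [ 0.43543413 -0.15752375  0.04      ]
div [ 0.52649873 -0.15068254  0.04      ]
div [ 0.60796241 -0.14885513  0.04      ]
div [ 0.69684429 -0.14544536  0.04      ]
wrist foot px 242 274 45 167
vase model in wrist [239.55791635 275.5657388   48.79033236]
foot px [296. 317. 168.] 127
foot px [252. 271. 234.] 47
vase [0.5542169  0.17439683] res [-1.6  0.6  0.2 -0.8  0.4  1.5]
```

View pics/w2.png

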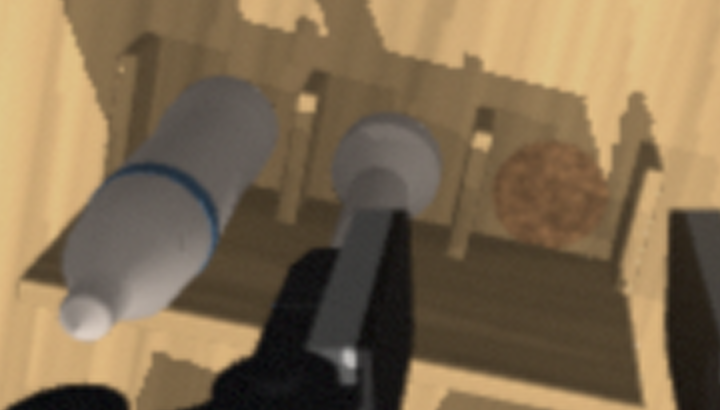

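The wrist view shows the pad at about (257.5,228), with the dividers either side and the stall clear. The mug and bowl stand behind the vase, so I'll locate them before choosing the hand pose.

```bash
python3 - <<'E'
from plan import *
S=ctrl.get_image("scene");D=ctrl.get_image("side")
Pm=lambda im:P(im)[2]@np.c_[P(im)[0],P(im)[1]]
for t in("mug","bowl","vase","tiles"):
    b=[ctrl.boxes_of(t,i)[0]["box"] for i in(S,D)]
    X=cv2.triangulatePoints(Pm(S),Pm(D),np.array(b[0][:2],float),np.array(b[1][:2],float)).ravel();print(t,np.round(X[:3]/X[3],3))
im=D;print("mug handle side px",[ray(D,u,272,.04).round(3) for u in(262,279,296)])
A=rows([.550,.262,.30],Rt(95,32),10,.4)
print();B=rows([.550,.262,.014],Rt(95,32),7,.4,A)
E
```

```text
mug [0.471 0.404 0.042]
bowl [0.689 0.339 0.041]
vase [0.557 0.173 0.122]
tiles [0.745 0.2   0.011]
mug handle side px [array([0.505, 0.404, 0.04 ]), array([0.464, 0.394, 0.04 ]), array([0.423, 0.384, 0.04 ])]
0.4,0.0286,0.0023,0.015,0.3,-3.2,1,
0.4,0.0295,0.0019,0.0133,0.3,-3.2,1,
0.4,0.0302,0.0014,0.0117,0.3,-3.2,1,
0.4,0.0308,0.001,0.01,0.3,-3.2,1,
0.4,0.0313,0.0005,0.0082,0.3,-3.2,1,
0.4,0.0317,0,0.0065,0.3,-3.2,1,
0.4,0.0321,-0.0005,0.0047,0.3,-3.2,1,
0.4,0.0323,-0.001,0.0029,0.3,-3.2,1,
0.4,0.0323,-0.0015,0.0011,0.3,-3.2,1,
0.4,0.0323,-0.0021,-0.0007,0.3,-3.2,1,

0.4,0.0217,0,0.0346,0,0,0,
0.4,0.0217,0,0.0346,0,0,0,
0.4,0.0217,0,0.0346,0,0,0,
0.4,0.0217,0,0.0346,0,0,0,
0.4,0.0217,0,0.0346,0,0,0,
0.4,0.0217,0,0.0346,0,0,0,
0.4,0.0217,0,0.0346,0,0,0,
```

```bash
python3 - <<'E'
from plan import *
A=rows([.557,.245,.33],Rt(90,32),9,.4)
print();B=rows([.557,.245,.10],Rt(90,32),1,.4,A)
E
```

```text
0.4,0.0298,0.0028,0.0133,0.5,-3.5,1.6,
0.4,0.0306,0.0021,0.0114,0.5,-3.5,1.6,
0.4,0.0313,0.0013,0.0095,0.5,-3.5,1.6,
0.4,0.0319,0.0005,0.0075,0.5,-3.5,1.6,
0.4,0.0323,-0.0004,0.0055,0.5,-3.5,1.6,
0.4,0.0325,-0.0012,0.0036,0.5,-3.5,1.6,
0.4,0.0326,-0.0021,0.0016,0.5,-3.5,1.6,
0.4,0.0326,-0.003,-0.0004,0.5,-3.5,1.6,
0.4,0.0324,-0.004,-0.0024,0.5,-3.5,1.6,

0.4,0.1219,0,0.1951,0,0,0,
```

```bash
python3 -m jog '[0.4,0.0298,0.0028,0.0133,0.5,-3.5,1.6, 0.4,0.0306,0.0021,0.0114,0.5,-3.5,1.6, 0.4,0.0313,0.0013,0.0095,0.5,-3.5,1.6, 0.4,0.0319,0.0005,0.0075,0.5,-3.5,1.6, 0.4,0.0323,-0.0004,0.0055,0.5,-3.5,1.6, 0.4,0.0325,-0.0012,0.0036,0.5,-3.5,1.6, 0.4,0.0326,-0.0021,0.0016,0.5,-3.5,1.6, 0.4,0.0326,-0.003,-0.0004,0.5,-3.5,1.6, 0.4,0.0324,-0.004,-0.0024,0.5,-3.5,1.6, 0.4,0,0,0,0,0,0]'
python3 - <<'E'
from plan import *
o=ctrl.get_obs();R=Ro.from_rotvec(o["tool_rot"]).as_matrix();print(o["q"].round(3),o["tool_pos"],R.round(3))
rows([.557,.245,.06],Rt(90,32),7,.4)
E
```

```text
t: 5.6
tool_pos: [0.5559, 0.2472, 0.3276]
tool_rot: [1.906, 1.916, -0.555]
contact_force: [0.4, -1.2, -0.7]
opening: 0.0343
[ 0.507  0.164  1.404 -0.494  1.84   0.432] [0.55593436 0.24719895 0.32755374] [[-0.008  1.    -0.009]
 [ 0.85   0.002 -0.528]
 [-0.527 -0.012 -0.85 ]]
0.4,0.0199,0.0006,0.0326,-0.1,-0,0.1,
0.4,0.0199,0.0005,0.0326,-0.1,-0,0.1,
0.4,0.0199,0.0005,0.0326,-0.1,-0,0.1,
0.4,0.0199,0.0004,0.0326,-0.1,-0,0.1,
0.4,0.0199,0.0003,0.0326,-0.1,-0,0.1,
0.4,0.02,0.0003,0.0326,-0.1,-0,0.1,
0.4,0.02,0.0002,0.0326,-0.1,-0,0.1,
```

```bash
python3 -m jog '[0.4,0.02,0.0005,0.0326,0,0,0.1, 0.4,0.02,0.0005,0.0326,0,0,0.1, 0.4,0.02,0.0005,0.0326,0,0,0.1, 0.4,0.02,0.0005,0.0326,0,0,0.1, 0.4,0.02,0.0003,0.0326,0,0,0.1, 0.4,0.02,0.0003,0.0326,0,0,0, 0.4,0.02,0.0002,0.0326,0,0,0, 0.4,0,0,0,0,0,0]'
python3 - <<'E'
from plan import *
from fit import foot
o=ctrl.get_obs();print(o["q"].round(3),o["tool_pos"])
rows([.557,.245,.014],Rt(90,32),4,.4)
S=ctrl.get_image("scene");D=ctrl.get_image("side")
a=cv2.resize(S["image"][80:220,240:420],None,fx=2.2,fy=2.2);b=cv2.resize(D["image"][110:300,170:330],None,fx=2.2,fy=2.2)
z=np.zeros((420,760,3),np.uint8);z[:a.shape[0],:a.shape[1]]=a;z[:b.shape[0],400:400+b.shape[1]]=b;cv2.imwrite("pics/p1.png",z)
E
```

```text
t: 6.6
tool_pos: [0.5568, 0.2422, 0.0602]
tool_rot: [1.918, 1.903, -0.556]
contact_force: [-0.1, -0.7, -0.0]
opening: 0.0342
[ 0.499  0.386  1.604 -0.479  1.466  0.635] [0.5568215  0.24222036 0.06015118]
0.4,0.0067,0.0001,0.0094,-0.2,-0,-0.1,
0.4,0.0067,0.0001,0.0094,-0.2,-0,-0.1,
0.4,0.0067,0.0001,0.0094,-0.2,-0,-0.1,
0.4,0.0067,0.0001,0.0094,-0.2,-0,-0.1,
```

View pics/p1.png

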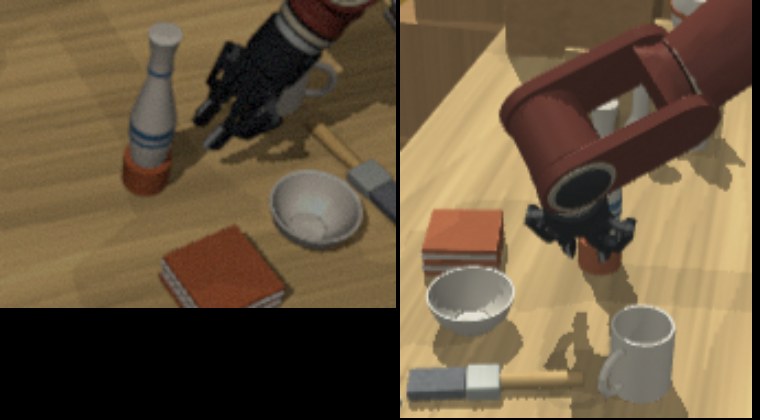

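```bash
python3 -m jog '[0.4,0.0067,0.0001,0.0094,-0.2,0,-0.1, 0.4,0.0067,0.0001,0.0094,-0.2,0,-0.1, 0.4,0.0067,0.0001,0.0094,-0.2,0,-0.1, 0.4,0.0067,0.0001,0.0094,-0.2,0,-0.1, 0.4,-0.0085,0,0.0053,0,0,0, 0.4,-0.0085,0,0.0053,0,0,0, 0.4,0,0,0,0,0,0]'
python3 -m jog '[0.4,-0.0042,0,0.0027,0,0,0, 0.4,-0.0042,0,0.0027,0,0,0, 0.4,-0.0042,0,0.0027,0,0,0, 0.4,-0.0042,0,0.0027,0,0,0]'
python3 - <<'E'
from fit import *
S=ctrl.get_image("scene");D=ctrl.get_image("side");foot([S],[.557,.173]);
for i in(S,D):print([(round(b["p"],2),np.round(b["box"],1)) for b in ctrl.boxes_of("vase",i)[:1]])
E
```

```text
t: 7.58
tool_pos: [0.5594, 0.2262, 0.0173]
tool_rot: [1.905, 1.907, -0.535]
contact_force: [0.2, -0.2, -0.7]
opening: 0.0342
t: 8.07
tool_pos: [0.5592, 0.2068, 0.0165]
tool_rot: [1.903, 1.908, -0.535]
contact_force: [-0.2, -0.8, -0.6]
opening: 0.0341
foot px [296. 318. 168.] 117
vase [0.55429777 0.17716623] res [-0.6  0.6 -0. ]
[(0.72, array([308.6, 128.9,  25.1,  86.4]))]
[(0.7, array([261.8, 201.9,  17.2,  67.7]))]
```

```bash
python3 -m jog '[0.4,-0.0025,0,0.0016,0,0,0, 0.4,-0.0025,0,0.0016,0,0,0, 0.4,-0.0034,0,0.0021,0,0,0, 0.4,-0.0034,0,0.0021,0,0,0, 0.4,-0.0042,0.0005,0.0027,0,0,0, 0.4,-0.0042,0.001,0.0027,0,0,0, 0.4,-0.0042,0.001,0.0027,0,0,0, 0.4,-0.0042,0.001,0.0027,0,0,0]'
python3 - <<'E'
from fit import *
S=ctrl.get_image("scene");foot([S],[.557,.15]);i=S
print([(round(b["p"],2),np.round(b["box"],1)) for b in ctrl.boxes_of("vase",i)[:1]]); print(ctrl.get_obs()["q"].round(3))
E
```

```text
t: 9.28
tool_pos: [0.5631, 0.173, 0.0162]
tool_rot: [1.904, 1.908, -0.534]
contact_force: [-1.4, 3.5, 2.0]
opening: 0.0343
foot px [286. 308. 172.] 135
vase [0.56069994 0.14596246] res [-0.5  0.5 -0. ]
[(0.64, array([296. , 132.8,  23.6,  82.8]))]
[ 0.403  0.374  1.706 -0.526  1.328  0.6  ]
```

```bash
python3 -m jog '[0.4,-0.0051,0.0015,0.0032,0,0,0, 0.4,-0.0051,0.002,0.0032,0,0,0, 0.4,-0.0051,0.0022,0.0032,0,0,0, 0.4,-0.0051,0.0022,0.0032,0,0,0, 0.4,-0.0051,0.0022,0.0032,0,0,0, 0.4,-0.0051,0.0022,0.0032,0,0,0, 0.4,-0.0051,0.0022,0.0032,0,0,0, 0.4,-0.0051,0.0022,0.0032,0,0,0, 0.4,-0.0051,0.0022,0.0032,0,0,0, 0.4,-0.0051,0.0022,0.0032,0,0,0]'
python3 - <<'E'
from fit import *
S=ctrl.get_image("scene");o=ctrl.get_obs();foot([S],o["tool_pos"][:2]-[0,.031])
print([(round(b["p"],2),np.round(b["box"],1)) for b in ctrl.boxes_of("vase",S)[:1]]); print(o["q"].round(3))
E
```

```text
t: 10.62
tool_pos: [0.5844, 0.1128, 0.016]
tool_rot: [1.904, 1.908, -0.535]
contact_force: [-2.6, 4.9, 3.9]
opening: 0.0343
foot px [267. 289. 183.] 135
vase [0.58369838 0.08457175] res [-0.5  0.5 -0. ]
[(0.8, array([277.1, 144.2,  21.7,  84.5]))]
[ 0.302  0.359  1.727 -0.555  1.278  0.525]
```

```bash
for k in 1; do python3 -m jog '[0.4,-0.0051,0.0022,0.0031,0,0,0, 0.4,-0.0051,0.0022,0.0031,0,0,0, 0.4,-0.0051,0.0022,0.0031,0,0,0, 0.4,-0.0051,0.0022,0.0031,0,0,0, 0.4,-0.0051,0.0022,0.0031,0,0,0, 0.4,-0.0051,0.0022,0.0031,0,0,0, 0.4,-0.0051,0.0022,0.0031,0,0,0, 0.4,-0.0051,0.0022,0.0031,0,0,0, 0.4,-0.0051,0.0022,0.0031,0,0,0, 0.4,-0.0051,0.0022,0.0031,0,0,0]'; done
python3 -m jog '[0.4,-0.0051,0.0022,0.0031,0,0,0, 0.4,-0.0051,0.0022,0.0031,0,0,0, 0.4,-0.0051,0.0022,0.0031,0,0,0, 0.4,-0.0051,0.0022,0.0031,0,0,0, 0.4,-0.0051,0.0022,0.0031,0,0,0, 0.4,-0.0051,0.0022,0.0031,0,0,0, 0.4,-0.0051,0.0022,0.0031,0,0,0, 0.4,-0.0051,0.0022,0.0031,0,0,0, 0.4,-0.0051,0.0022,0.0031,0,0,0, 0.4,-0.0051,0.0022,0.0031,0,0,0]'
python3 - <<'E'
from fit import *
S=ctrl.get_image("scene");o=ctrl.get_obs();foot([S],o["tool_pos"][:2]-[0,.031])
print([(round(b["p"],2),np.round(b["box"],1)) for b in ctrl.boxes_of("vase",S)[:1]]); print(o["q"].round(3))
E
```

```text
t: 11.98
tool_pos: [0.6064, 0.053, 0.0161]
tool_rot: [1.903, 1.908, -0.535]
contact_force: [-0.8, 1.8, -0.1]
opening: 0.0343
t: 13.22
tool_pos: [0.6288, -0.0064, 0.017]
tool_rot: [1.903, 1.908, -0.535]
contact_force: [-0.5, 1.5, -1.1]
opening: 0.034
foot px [228. 250. 205.] 121
vase [ 0.62678819 -0.03322467] res [-0.7  0.8 -0. ]
[(0.72, array([236.1, 167.7,  21. ,  84.3]))]
[ 0.104  0.366  1.715 -0.601  1.188  0.369]
```

```bash
python3 -m jog '[0.4,-0.0051,0.0026,0.0032,0,0,0, 0.4,-0.0051,0.0026,0.0032,0,0,0, 0.4,-0.0051,0.0026,0.0032,0,0,0, 0.4,-0.0051,0.0026,0.0032,0,0,0, 0.4,-0.0051,0.0026,0.0032,0,0,0, 0.4,-0.0051,0.0026,0.0032,0,0,0, 0.4,-0.0051,0.0026,0.0032,0,0,0, 0.4,-0.0051,0.0026,0.0032,0,0,0, 0.4,-0.0051,0.0024,0.0032,0,0,0, 0.4,-0.0051,0.0022,0.0032,0,0,0]'
python3 - <<'E'
from fit import *
S=ctrl.get_image("scene");D=ctrl.get_image("side");o=ctrl.get_obs();foot([S],o["tool_pos"][:2]-[0,.031])
print(o["q"].round(3))
a=cv2.resize(S["image"][110:250,120:290],None,fx=3.5,fy=3.5,interpolation=cv2.INTER_CUBIC)
cv2.imwrite("pics/p2.png",a)
E
```

```text
t: 14.58
tool_pos: [0.6546, -0.0665, 0.0168]
tool_rot: [1.903, 1.908, -0.535]
contact_force: [-0.5, 2.9, 1.5]
opening: 0.0344
foot px [206. 229. 219.] 125
vase [ 0.6546648  -0.09632409] res [-0.8  0.9 -0. ]
[ 0.009  0.396  1.676 -0.616  1.147  0.289]
```

View pics/p2.png

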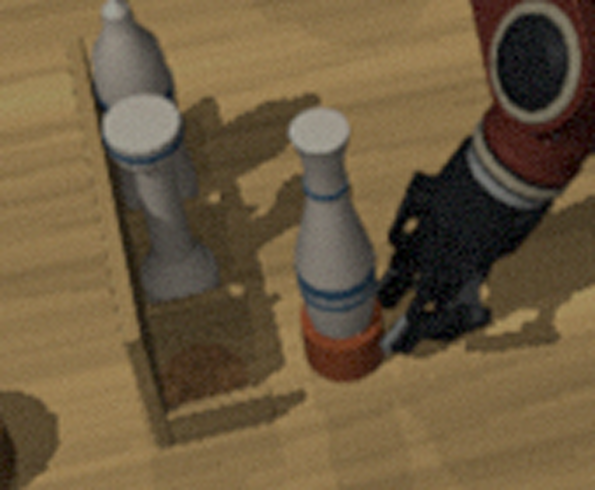

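```bash
python3 -m jog '[0.4,-0.0051,0,0.0032,0,0,0, 0.4,-0.0051,0,0.0032,0,0,0, 0.4,-0.0051,0,0.0032,0,0,0, 0.4,-0.0051,0,0.0032,0,0,0, 0.4,-0.0051,0,0.0032,0,0,0, 0.4,-0.0051,0,0.0032,0,0,0]'
python3 -m jog '[0.4,-0.0042,0,0.0027,0,0,0, 0.4,-0.0042,0,0.0027,0,0,0, 0.4,-0.0042,0,0.0027,0,0,0, 0.4,-0.0042,0,0.0027,0,0,0, 0.4,-0.0042,0,0.0027,0,0,0, 0.4,-0.0042,0,0.0027,0,0,0]'
python3 - <<'E'
from fit import *
S=ctrl.get_image("scene");o=ctrl.get_obs();foot([S],o["tool_pos"][:2]-[0,.031])
print(o["q"].round(3))
E
```

```text
t: 15.42
tool_pos: [0.6547, -0.1026, 0.0167]
tool_rot: [1.903, 1.908, -0.534]
contact_force: [0.4, 3.5, 2.3]
opening: 0.0341
t: 16.18
tool_pos: [0.655, -0.1324, 0.0164]
tool_rot: [1.903, 1.908, -0.534]
contact_force: [-0.5, 5.9, 4.1]
opening: 0.0341
foot px [180. 204. 221.] 90
vase [ 0.64403436 -0.16017288] res [-0.8  0.9 -0. ]
[-0.092  0.388  1.688 -0.631  1.092  0.211]
```

```bash
python3 -m jog '[0.4,-0.0042,0,0.0027,0,0,0, 0.4,-0.0042,0,0.0027,0,0,0, 0.4,-0.0042,0,0.0027,0,0,0, 0.4,-0.0034,0,0.0021,0,0,0, 0.4,-0.0034,0,0.0021,0,0,0, 0.4,-0.0025,0,0.0016,0,0,0, 0.4,-0.0025,0,0.0016,0,0,0]'
python3 -m jog '[0.4,-0.0017,0,0.0011,0,0,0, 0.4,-0.0017,0,0.0011,0,0,0]'
python3 -m jog '[0.4,-0.0017,0,0.0011,0,0,0, 0.4,-0.0017,0,0.0011,0,0,0]'
```

```text
t: 17.1
tool_pos: [0.6553, -0.161, 0.0162]
tool_rot: [1.903, 1.908, -0.534]
contact_force: [0.0, 5.2, 4.4]
opening: 0.0345
t: 17.35
tool_pos: [0.6553, -0.165, 0.0162]
tool_rot: [1.903, 1.908, -0.534]
contact_force: [-0.7, 6.5, 4.1]
opening: 0.0341
t: 17.6
tool_pos: [0.6554, -0.169, 0.0162]
tool_rot: [1.903, 1.907, -0.534]
contact_force: [-1.1, 6.7, 5.1]
opening: 0.034
```

```bash
python3 -m jog '[0.4,-0.0013,0,0.0008,0,0,0]'
python3 -m jog '[0.4,-0.0013,0,0.0008,0,0,0]'
python3 -m jog '[0.4,-0.0008,0,0.0005,0,0,0]'
```

```text
t: 17.73
tool_pos: [0.6554, -0.1706, 0.0162]
tool_rot: [1.903, 1.907, -0.534]
contact_force: [0.1, 6.5, 5.3]
opening: 0.0344
t: 17.85
tool_pos: [0.6554, -0.1721, 0.0162]
tool_rot: [1.903, 1.908, -0.533]
contact_force: [-0.5, 10.0, 6.7]
opening: 0.0344
t: 17.98
tool_pos: [0.6555, -0.1722, 0.0161]
tool_rot: [1.904, 1.908, -0.532]
contact_force: [-1.0, 12.2, 7.4]
opening: 0.0346
```

```bash
python3 - <<'E'
from fit import *
S=ctrl.get_image("scene");D=ctrl.get_image("side")
a=cv2.resize(S["image"][120:240,130:240],None,fx=4,fy=4,interpolation=cv2.INTER_CUBIC);b=cv2.resize(D["image"][110:190,210:290],None,fx=4,fy=4,interpolation=cv2.INTER_CUBIC)
z=np.zeros((480,760,3),np.uint8);z[:480,:440]=a;z[:320,440:760]=b;cv2.imwrite("pics/p3.png",z)
E
```

```text
(no output)
```

View pics/p3.png

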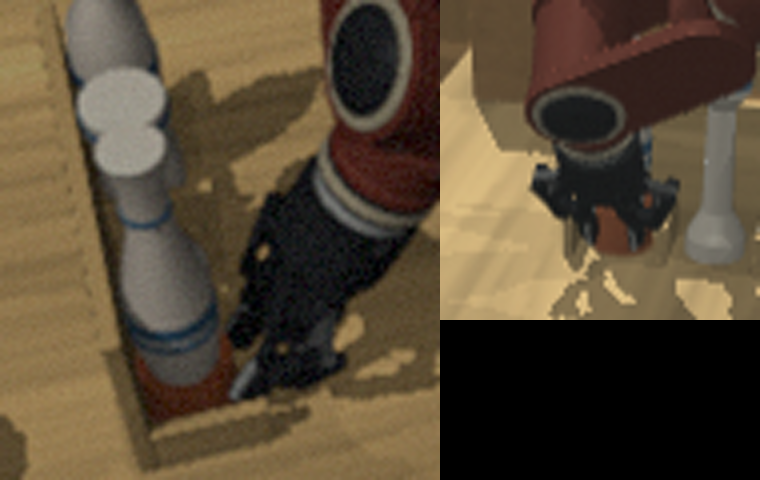

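The force rose from 6.5 to 12 N and the TCP stopped at y ≈ -0.172, where the foot should meet the back board. The picture shows the foot in the stall against the board and upright. Now I'll withdraw.

```bash
python3 -m jog '[0.4,0.0017,0,-0.0011,0,0,0, 0.4,0.0042,0,-0.0027,0,0,0, 0.4,0.0085,0,-0.0053,0,0,0, 0.4,0.017,0,-0.0106,0,0,0, 0.4,0.025,0,-0.016,0,0,0, 0.4,0.025,0,-0.016,0,0,0, 0.4,0.025,0,-0.016,0,0,0, 0.4,-0.01,0,-0.03,0,0,0, 0.4,-0.02,0,-0.04,0,0,0, 0.4,-0.02,0,-0.04,0,0,0]'
python3 -m jog '[0.4,0,0,-0.05,0,0,0, 0.4,0,0,-0.05,0,0,0, 0.4,0,0,-0.05,0,0,0, 0.4,0,0,0,0,0,0, 0.4,0,0,0,0,0,0]'
python3 - <<'E'
from fit import *
S=ctrl.get_image("scene");D=ctrl.get_image("side")
x=foot([D],[.655,-.203])
for t in("tall_jar","candlestick","vase","mug","bowl","tiles"):print(t,[[(round(b["p"],2),np.round(b["box"],1)) for b in ctrl.boxes_of(t,i)[:1]] for i in (S,D)])
def sil(im,X,Y):
    q=[]
    for z,r in((0,.03),(.045,.03),(.1,.027),(.245,.019)):
        q+=[proj(im,(X+r*np.cos(t),Y+r*np.sin(t),z)) for t in a]
    q=np.array(q);return np.r_[(q.max(0)+q.min(0))/2,np.ptp(q,0)].round(1)
print("model at pad",sil(S,.656,-.203),sil(D,.656,-.203))
A=cv2.resize(S["image"][120:240,130:240],None,fx=4,fy=4,interpolation=cv2.INTER_CUBIC);b=cv2.resize(D["image"][110:190,210:290],None,fx=4,fy=4,interpolation=cv2.INTER_CUBIC)
z=np.zeros((480,760,3),np.uint8);z[:480,:440]=A;z[:320,440:760]=b;cv2.imwrite("pics/p4.png",z)
E
```

```text
t: 19.32
tool_pos: [0.6529, -0.0303, 0.1375]
tool_rot: [1.902, 1.91, -0.536]
contact_force: [0.6, -0.2, 0.5]
opening: 0.0339
t: 19.95
tool_pos: [0.6519, 0.0478, 0.2635]
tool_rot: [1.903, 1.909, -0.536]
contact_force: [-0.3, -0.4, 0.1]
opening: 0.0341
foot px None 30Traceback (most recent call last):
  File "<stdin>", line 3, in <module>
  File "fit.py", line 19, in foot
    r=least_squares(f,x0);
    return func(*args, **kwargs)
    vector_fun = VectorFunction(
        fun_wrapped,
    ...<6 lines>...
        workers=workers
    )
    self._update_fun()
    ~~~~~~~~~~~~~~~~^^
    self.f = self.fun_wrapped(xp_copy(self.x))
             ~~~~~~~~~~~~~~~~^^^^^^^^^^^^^^^^^
    return np.atleast_1d(self.fun(x))
                         ~~~~~~~~^^^
    return self.f(x, *self.args, **self.kwargs)
           ~~~~~~^^^^^^^^^^^^^^^^^^^^^^^^^^^^^^
  File "fit.py", line 18, in <lambda>
    f=lambda p:np.concatenate([footmodel(im,*p)-o for im,o in zip(ims,obs) if o is not None])
               ~~~~~~~~~~~~~~^^^^^^^^^^^^^^^^^^^^^^^^^^^^^^^^^^^^^^^^^^^^^^^^^^^^^^^^^^^^^^^^
ValueError: need at least one array to concatenate
```

```bash
python3 - <<'E'
from fit import *
S=ctrl.get_image("scene");D=ctrl.get_image("side")
for t in("tall_jar","candlestick","vase","mug","bowl","tiles"):print(t,[[(round(b["p"],2),np.round(b["box"],1)) for b in ctrl.boxes_of(t,i)[:1]] for i in (S,D)])
def sil(im,X,Y):
    q=[]
    for z,r in((0,.03),(.045,.03),(.1,.027),(.245,.019)):
        q+=[proj(im,(X+r*np.cos(t),Y+r*np.sin(t),z)) for t in a]
    q=np.array(q);return np.r_[(q.max(0)+q.min(0))/2,np.ptp(q,0)].round(1)
print("model at pad",sil(S,.656,-.203),sil(D,.656,-.203))
A=cv2.resize(S["image"][120:240,130:240],None,fx=4,fy=4,interpolation=cv2.INTER_CUBIC);b=cv2.resize(D["image"][110:190,210:290],None,fx=4,fy=4,interpolation=cv2.INTER_CUBIC)
z=np.zeros((480,760,3),np.uint8);z[:480,:440]=A;z[:320,440:760]=b;cv2.imwrite("pics/p4.png",z)
E
```

```text
tall_jar [[(0.91, array([161.2, 141.2,  33.9,  62.3]))], [(0.95, array([302.9, 148.9,  16. ,  54.2]))]]
candlestick [[(0.77, array([160.2, 144.9,  24.7,  16. ]))], [(0.7, array([280.1, 149.8,  21.8,  49.5]))]]
vase [[(0.72, array([169.4, 188.5,  34.1,  75.6]))], [(0.87, array([256.6, 143.1,  16.3,  60.7]))]]
mug [[(0.89, array([373.4, 115.2,  40.3,  34. ]))], [(0.66, array([278. , 269.9,  36.2,  49.9]))]]
bowl [[(0.97, array([383.5, 175.8,  39.6,  36.2]))], []]
tiles [[(0.84, array([341.4, 210.9,  54.9,  54.6]))], [(0.73, array([199.8, 219.7,  34.4,  33.8]))]]
model at pad [170.8 189.   36.9  79.1] [255.1 140.5  15.8  66.4]
```

View pics/p4.png

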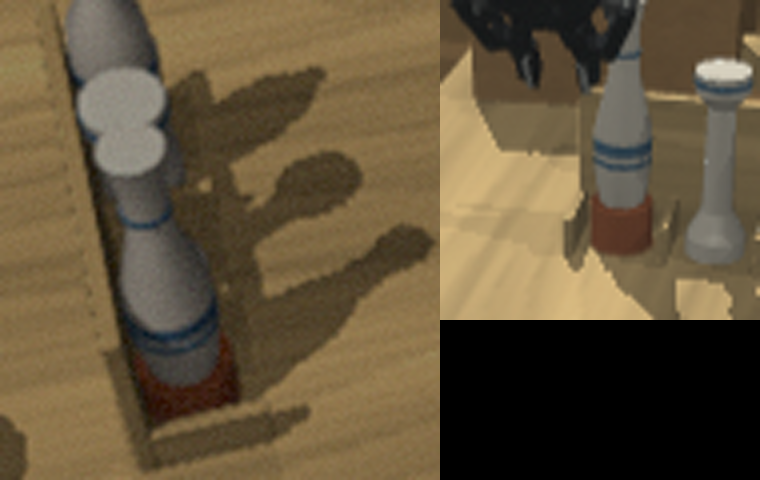

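The vase stands upright in the stall against the back board and is centred. The hand is clear, and the boxes of the other pieces match where they started.

```bash
python3 -c "
from station import ctrl
print(ctrl.finish_job())"
```

```text
the job is handed in; nothing more can be done
None
```

I pushed the vase with two partly open fingertips, tilted 32° and touching only the clay foot about 20 mm above the bench. It slid upright into the empty stall, and I handed the job in at about 20 s of the 56 s allowed.

- **Home against the board:** the push force rose from 6.5 to 12 N and the fingertips stopped at y ≈ -0.172. That puts the vase's centre at about y = -0.203, which matches the pad. I then backed the hand off and raised it, with no contact force left.
- **Final pictures:** the vase stands upright and central in the stall. Its detected outline is within about 1.5 to 3 px of a vase modelled at the pad.
- **Other pieces:** the jar, candlestick, mug and tiles were found where they started, as was the bowl in the scene view. I did not re-check the tape, brush and carton, but the hand never came near the tape or carton and stayed above the brush.
- **Checks that failed or disagreed:**
  - The last foot-position fit in the side picture found too few pixels to work.
  - The network's box for the candlestick in the scene picture was cut short because the vase now partly hides it; the side picture showed it unmoved.
  - The networks missed the bowl in the side picture.
  - Estimates of the pad's y from the three cameras differed by up to about 20 mm, the side view being the outlier. I relied on the wrist and scene views and on the contact force.

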